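Index the bolster blank under the stamp

ROBOT

A 6-joint arm with a two-finger parallel gripper is mounted at the origin on the work surface. World frame = base frame: x ahead of the robot, y to its left, z up, the work surface at z = 0. Lengths are in m, angles in rad, forces in N, time in s.
With the tool pointing down it reaches from about 0.275 to 0.85 m from the base axis. Payload 19 kg.
Tool frame: the origin (TCP) lies at the very end of the fingers, on their centre line; the grasp point (between the pads) lies 19 mm behind it; z points along the fingers, y is the line along which they close (so a half turn about z gives the same grasp; the last joint's range is limited). The gripper opens to 85 mm and grips with 20 to 120 N. Pads are 22 mm wide; open, the fingers measure 114 mm over their backs; the gripper's body (76 mm by 85 mm) begins 54 mm behind the grasp point. The pads swing forward as they close: fully open they stand 13 mm farther back than shut.
Start: joints at [-1.462, 0.15, 1.437, -0, 1.554, -0.134], TCP at [0.138, -0.558, 0.231] pointing down, gripper open.
Joint ranges: [-2.8, 2.8], [-0.68, 2.1], [0.12, 2.68], [-1.39, 4.53], [0.16, 2.79], [-2.81, 2.81]. Speed limits (rad/s): [1.89, 1.89, 2.22, 3.01, 3.01, 3.01].

INTERFACE

Orientations are given as [roll, pitch, yaw] about the fixed x, y, z axes, in that order (R = Rz(yaw) Ry(pitch) Rx(roll)).
In Python, from station import arm, eyes, ticket gives the robot as it stands. The module is installed in compiled form; this text tells all that it offers.
- The arm moves only by the tool servo_tool, never from a script. Its argument "deltas" is a list of rows, each an object of numbers: "dx", "dy", "dz": the shift along the tool's x, y, z in units of 80 cm (1.0 is 80 cm); "yaw": the turn about the tool's z in units of pi/2 rad (1.0 is pi/2 rad); "jaw": the opening, from -1 (shut) to 1 (fully open). A call has exactly 8 rows; each row is the pose to reach, as a shift and turn from the pose commanded when the call began, along the tool's axes at that moment; what a row does not reach only later rows make up. A row lasts 1/10 s, in which the tool goes at most 50 mm and 8.59 degrees, less where a joint would pass 70% of its speed; a pose out of reach is approached as far as the arm can. A call with a number of a shift or a turn outside -1 to 1 is refused whole. A call with a gripper value outside its range is refused whole. The fingers move at their own pace and stop on an object; "newtons" is the grip in N (left out, the last holds). Time passes only in rows, so rows that repeat a pose let the fingers close, or fill a call up. It gives the time, the measured TCP pose, the force, the opening and the grip force at its end, in the units of the state.
- arm.observe(): the state, without advancing time (a new reading comes with each control period).
- eyes.capture(name): name is "scene" or "top" or "wrist"; returns the picture (384x512x3 uint8, red, green, blue); there is no depth.
- eyes.camera_params(name): a dict with "mtx" (3x3 intrinsics, pixels), "R" (3x3) and "t" (3): a world point X has camera coordinates R X + t; the wrist camera has in their place "hand_eye" (4x4, takes a point from camera to tool coordinates, whose origin is the TCP and whose axes are the flange's). Camera axes: x right, y down, z forward; pixel columns grow to the right and rows downward; lengths in m; the calibration is good to about 2 mm. The wrist camera is an equidistant fisheye: a pixel r from the principal point sees the ray r / f radians off the axis. A picture is of the moment at which its call begins: read the wrist's pose just before it. camera_params takes no time and is no camera call.
- ticket.hand_in(): hands the job in; it is judged then, once.
Trained networks look in the newest picture that a camera, given by its name, has taken for a name from the list of things; names that differ only in an ending like _2 or _b are one class to them, and where a whole thing is asked for, a point or a joint stands for the part that bears it (a point fixed in the world has none). Each returns a list of dicts, best first, with "conf" (0 to 1); they miss things now and then, are a little off and sometimes report something else, mostly with a low value. They report only what shows in the picture. A call takes as long as a camera call. They do not tell look-alikes from the thing itself.
- eyes.recognise(camera, target): "extent" ([left, top, right, bottom] in pixels, round what is visible of it).
- eyes.trace(camera, target): "pixels" (384x512 bool, what is visible of it) and "extent" ([left, top, right, bottom] in pixels, round what is visible of it).
The state is a dict: "time_s": time; "joint_positions": joint angles; "joint_velocities": joint speeds; "effort": joint torques, N m; "eef_pos": TCP position; "eef_rot": TCP orientation; "contact_force": force on the tool from outside, world axes, zero at the start; "torque": the same for the moment, N m; "grip_width": finger opening in m; "finger_force": force on a finger pad.
Only numpy, scipy, OpenCV 4.12 (cv2) and the standard library are available. Lean on these libraries where they do the work, as an engineer would, in place of code of your own. Each camera call takes 0.05 s, during which the arm holds its last target. There are 200 camera calls.

TASK

On the lever-operated rotary indexer, the brass bolster blank has to come squarely under the stamp, ready to be struck. First take the oil bottle out of the lever's way and stand it upright in its drip tray; then work the sprung advance lever, swinging it to its stop and letting it spring right back, as many times as it takes. Turn the dial only with the lever, do not go past, and leave everything else on the bench where it is.

Things in the scene. Friction and masses are not known exactly. Their poses are not given: they have to be found in the camera images.
- indexer: Grey cast machine fixed to the bench. Origin: on the dial's vertical axis, at bench height. Base plate 180 mm wide, 14 mm thick, from 80 mm along -y to 210 mm along +y. Column 50 x 50 mm, 219 mm high, centred 170 mm along +y; its 34 mm wide arm reaches back over the dial to carry the stamp (strike cap 245 mm above the bench). The lever is on the -y side.
- dial_plate: Round steel dial, 200 mm across, flat top 84 mm above the bench, six nests at 60 degree steps, five empty; the sixth holds the brass blank, clamped (top of clamps 108 mm above the bench). Origin: on the axis at bench height; +y points from the axis to the blank. Stiff, stays where it is left, not to be turned by pushing on it.
- blank (a point): Middle of the top of the brass bolster blank, a bar 60 x 26 x 16 mm lying across the dial's radius, 66 mm from the dial's axis, 100 mm above the bench. It turns with the dial.
- stamp (a point): Lower tip of the stamp (16 mm across), fixed, 66 mm from the dial's axis and 112 mm above the bench: the blank belongs centred below it.
- dial (a joint): Turn of the dial, rad, clockwise from above; 0 = blank centred under the stamp; starts in -3.1 to -0.6. The ratchet carries it with the lever: a swing to the stop ends at the next step (multiple of 1.047), or the step after if it is under about 0.25 short of one; it stays there as the lever springs back. So a swing let go just short of the stop is not made good by the next one. 1 to 3 swings.
- advance_lever (a joint): Swing of the advance lever in rad, clockwise seen from above: 0 = at rest (where its spring returns it by itself in about 1 s once let go), 1.30 = at its stop. About the indexer's vertical axis.
- lever_arm: The advance lever with its grip: a flat steel arm with an upright black grip at its end. Origin: on the indexer's axis at bench height; its +x axis points along the arm to the grip.
- lever_grip (a point): Top centre of the lever's upright round grip: 24 mm across, 64 to 140 mm above the bench, 170 mm from the indexer's axis, on a flat arm (22 mm wide, 50 to 58 mm above the bench, ends 183 mm from the axis) from under the dial. At rest it points 0.768 rad clockwise from the indexer's +x; it swings clockwise, towards the robot. Push: 2 N at first, 8 to 11 N near the stop.
- oil_bottle: White plastic oil bottle with a black spout, closed, 60 mm across its straight body (up to 88 mm above its foot), 124 mm high, 0.18 to 0.36 kg. Origin: centre of its underside; z up along it. It starts upright on the bench in the path of the lever, 150 to 195 mm from the dial's axis.
- drip_tray: Square aluminium drip tray fixed to the bench, 130 x 130 mm outside, 14 mm high, walls and floor 4 mm thick, open on top. Origin: centre of its underside, axes along its sides. It is either to the right or to the left of the indexer.
- scale_box: Wooden box, 150 x 130 x 60 mm, full of wooden handle scales, fixed to the bench on the side where the tray is not. Origin: centre of its underside.
- hammer: Bystander: hammer lying on the bench, 240 mm long, 26 mm high, its head 78 mm wide, its handle along its -x. Origin about its middle, at bench height.
- wood_block: Bystander: loose wooden block 110 x 60 x 45 mm. Origin: centre of its underside.
- tin: Bystander: tin standing on the bench, 66 mm across, 90 mm high. Origin: centre of its underside.
Things that resemble listed ones, but are neither listed nor needed, are in the scene too. Leave any orange or pink look-alike of the oil_bottle alone.

How it is judged:
By the outcome, as a careful person would: the job done as asked, in the order asked, and still so for the second after the job is handed in, with the robot touching nothing.
It also fails if it takes over 72 s, if anything falls off the work surface, if the arm or the gripper's body presses on something with over 40 N, if the wrist force passes 120 N, or if a joint passes its speed limit or range.

## Working session

There is one attempt and no reset: what is moved stays moved. The work goes in short steps, Python scripts to look and compute and a tool call to move; the robot and the scene stay as the last step left them, time stands still between calls to the robot, and variables do not carry over. Pictures are saved under pics/ and viewed, at most 10 in all, crops included, and the job is handed in when it is done.

Besides the shell and the picture viewer there is one more tool, called after "Request:" as name(argument=value, ...) on one line, values as JSON. servo_tool: Moves the arm, as the interface text tells. Shifts and turns lie within -1 to 1; 1 stands for 80 cm of shift or pi/2 rad of turn. Its arguments: {"type":"object","properties":{"deltas":{"type":"array","items":{"type":"object","properties":{"dx":{"type":"number"},"dy":{"type":"number"},"dz":{"type":"number"},"yaw":{"type":"number"},"jaw":{"type":"number"}}}},"newtons":{"type":"number"}},"required":["deltas"]}

```bash
mkdir -p pics
python3 - <<'E'
from station import arm, eyes
import cv2, numpy as np
a=eyes.capture("scene");b=eyes.capture("top")
cv2.imwrite("pics/a.png",cv2.cvtColor(a,4));cv2.imwrite("pics/b.png",cv2.cvtColor(b,4))
s=arm.observe();print(s["time_s"],s["eef_pos"],s["eef_rot"],s["grip_width"])
np.set_printoptions(precision=4,suppress=True)
for c in("scene","top"):
    p=eyes.camera_params(c);print(c,p["mtx"].tolist(),p["R"].tolist(),p["t"])
for t in["oil_bottle","drip_tray","indexer","lever_grip","blank","dial_plate","scale_box","hammer","tin","wood_block"]:
    print(t,[([round(float(v)) for v in d["extent"]],round(float(d["conf"]),2)) for d in eyes.recognise("top",t)])
E
```

```text
0.1 [ 0.13821771 -0.55791554  0.23075252] [-3.14052716e+00 -1.72975985e-04  2.42828421e-01] 0.08556808822216903
scene [[382.6098027648231, 0.0, 255.15490504318018], [0.0, 382.6098027648231, 188.76757805542204], [0.0, 0.0, 1.0]] [[0.15244755554288678, 0.9882263404777645, -0.012978551341516133], [0.8352949327531115, -0.13585252279530147, -0.5327536648087249], [-0.528244373492017, 0.07037607573656009, -0.8461708396287057]] [-0.1024 -0.3853  1.5844]
top [[410.73726791610255, 0.0, 255.8060543731886], [0.0, 410.73726791610255, 187.4244663761268], [0.0, 0.0, 1.0]] [[0.020706199764178236, -0.9997647556013086, -0.006456527610249365], [-0.9939247195664254, -0.019886158910139992, -0.10825060054615772], [0.10809673966465912, 0.00865876095389099, -0.9941026711223618]] [-0.0031  0.5616  1.3354]
oil_bottle [([283, 173, 306, 196], 0.9), ([319, 178, 342, 200], 0.9), ([316, 208, 335, 226], 0.87), ([299, 132, 318, 154], 0.63), ([218, 158, 280, 220], 0.62), ([124, 179, 164, 221], 0.55), ([267, 141, 285, 165], 0.48)]
drip_tray [([125, 179, 165, 220], 0.89), ([353, 119, 376, 191], 0.49), ([217, 161, 278, 220], 0.37)]
indexer [([181, 141, 287, 224], 0.74), ([321, 239, 344, 274], 0.24)]
lever_grip [([263, 142, 288, 165], 0.6)]
blank [([216, 159, 278, 222], 0.89), ([321, 236, 347, 276], 0.25)]
dial_plate [([217, 159, 280, 220], 0.6), ([262, 142, 284, 166], 0.39)]
scale_box [([351, 184, 397, 235], 0.69)]
hammer [([356, 116, 381, 192], 0.71)]
tin [([199, 114, 218, 140], 0.87)]
wood_block [([324, 235, 347, 273], 0.95), ([220, 160, 279, 219], 0.62)]
```

Run:
```python
import cv2
b=cv2.imread("pics/b.png")
cv2.imwrite("pics/b2.png",cv2.resize(b[105:285,110:410],(800,480),interpolation=cv2.INTER_CUBIC))
```

```text
(no output)
```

View pics/b2.png

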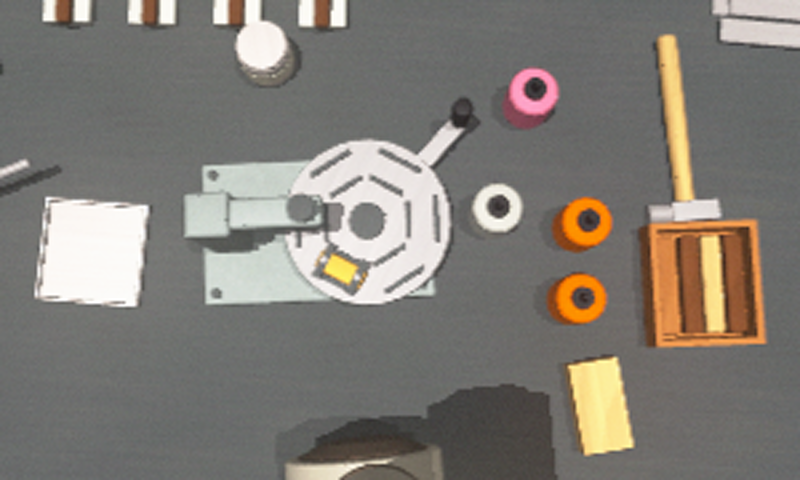

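View pics/a.png

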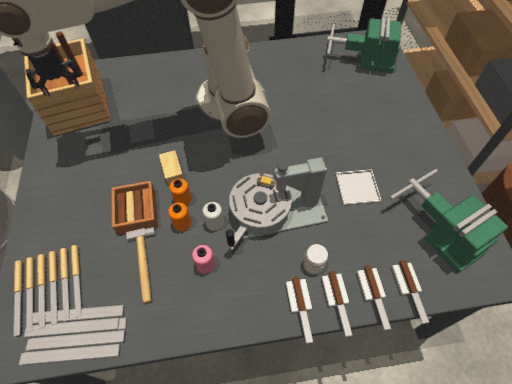

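```bash
cat > h.py <<'E'
import numpy as np, cv2
from station import arm, eyes
from scipy.optimize import least_squares
np.set_printoptions(precision=4,suppress=True)
def bp(c,uv,z):
    p=eyes.camera_params(c);K,R,t=p["mtx"],np.array(p["R"]),np.array(p["t"])
    d=R.T@np.linalg.inv(K)@np.array([uv[0],uv[1],1.]);o=-R.T@t
    return (o+d*(z-o[2])/d[2])
def pj(c,X):
    p=eyes.camera_params(c);q=(np.asarray(X)@np.array(p["R"]).T+p["t"])@np.array(p["mtx"]).T
    return q[:,:2]/q[:,2:]
def cyl(x,y,r,zs):
    a=np.linspace(0,2*np.pi,60)
    return np.array([[x+r*np.cos(i),y+r*np.sin(i),z] for z in zs for i in a])
E
python3 - <<'E'
from h import *
f=lambda u,v:(u/800*300+110,v/480*180+105)
for n,u,v,z in[("baseTL",203,165,.014),("baseBL",205,305,.014),("baseBR",436,297,.014),("dial",368,221,.084),("cap",300,207,.245),("grip",461,104,.14),("blank",342,270,.1),
 ("t1",46,197,.014),("t2",149,205,.014),("t3",139,306,.014),("t4",36,298,.014),("bottle top",498,207,.124),("pink",535,89,.124),("or1",588,219,.124),("or2",582,297,.124)]:
    print(n,bp("top",f(u,v),z)[:2])
eyes.capture("top")
m=eyes.trace("top","oil_bottle")
for d in m:
    if abs(np.mean(np.array(d["extent"])[[0,2]])-295)<8: bt=d["pixels"];print(d["extent"])
eyes.capture("scene")
bs=None
for d in eyes.trace("scene","oil_bottle"):
    e=d["extent"];print(e,d["conf"])
    if abs((e[0]+e[2])/2-213)<8: bs=d["pixels"]
def sil(c,x,y):
    P=[cyl(x,y,.03,[0,.088]),cyl(x,y,.01,[.088,.124])]
    im=np.zeros((384,512),np.uint8)
    for q in P: cv2.fillConvexPoly(im,cv2.convexHull(np.round(pj(c,q)*16).astype(np.int32)),1,shift=4)
    return im>0
best=(0,)
for x in np.arange(.40,.60,.002):
  for y in np.arange(-.22,-.05,.002):
    s=0
    for c,b in(("top",bt),("scene",bs)):
        if b is None: continue
        g=sil(c,x,y);s+=(g&b).sum()/(g|b).sum()
    if s>best[0]:best=(s,x,y)
print(best, arm.observe()["time_s"])
for d in eyes.trace("top","drip_tray")[:0]: pass
E
```

```text
baseTL [0.6287 0.246 ]
baseBL [0.4514 0.2365]
baseBR [ 0.4673 -0.0526]
dial [0.5538 0.0328]
cap [0.5499 0.1001]
grip [ 0.6863 -0.0735]
blank [0.4934 0.0616]
t1 [0.5837 0.4435]
t2 [0.5761 0.3124]
t3 [0.4484 0.3193]
t4 [0.4558 0.4491]
bottle top [ 0.5689 -0.119 ]
pink [ 0.7094 -0.1611]
or1 [ 0.557  -0.2234]
or2 [ 0.4665 -0.2166]
[283.9, 174.1, 304.4, 194.5]
[167.9, 181.4, 189.9, 206.4] 0.87
[203.9, 204.3, 222.7, 227.8] 0.63
[192.1, 244.4, 215.2, 274.0] 0.62
[167.7, 202.6, 190.1, 230.9] 0.6Traceback (most recent call last):
  File "<stdin>", line 26, in <module>
  File "<stdin>", line 18, in sil
  File "h.py", line 10, in pj
    p=eyes.camera_params(c);q=(np.asarray(X)@np.array(p["R"]).T+p["t"])@np.array(p["mtx"]).T
ValueError: time passes only in moves, steps and waits
```

Request:
servo_tool(deltas=[{"dx": 0.655,"dy": -0.403,"yaw": -0.845,"jaw": 1},{"dx": 0.655,"dy": -0.403,"yaw": -0.845,"jaw": 1},{"dx": 0.655,"dy": -0.403,"yaw": -0.845,"jaw": 1},{"dx": 0.655,"dy": -0.403,"yaw": -0.845,"jaw": 1},{"dx": 0.655,"dy": -0.403,"yaw": -0.845,"jaw": 1},{"dx": 0.655,"dy": -0.403,"yaw": -0.845,"jaw": 1},{"dx": 0.655,"dy": -0.403,"yaw": -0.845,"jaw": 1},{"dx": 0.655,"dy": -0.403,"yaw": -0.845,"jaw": 1}], newtons=40)

```text
invalid input
```

```bash
cat > fix.py <<'E'
import re
s=open("h.py").read()
s=s.replace("def bp","C={c:eyes.camera_params(c) for c in('top','scene')}\ndef bp").replace("p=eyes.camera_params(c)","p=C[c]")
open("h.py","w").write(s)
E
python3 fix.py; rm fix.py
python3 - <<'E'
from h import *
s=arm.observe();print(s["time_s"],s["eef_pos"],s["eef_rot"],s["joint_positions"])
def sil(c,x,y):
    im=np.zeros((384,512),np.uint8)
    for q in (cyl(x,y,.03,[0,.088]),cyl(x,y,.01,[.088,.124])): cv2.fillConvexPoly(im,cv2.convexHull(np.round(pj(c,q)*16).astype(np.int32)),1,shift=4)
    return im>0
B={}
for c,u,v in(("top",294,184),("scene",213,216)):
    eyes.capture(c)
    for d in eyes.trace(c,"oil_bottle"):
        e=d["extent"]
        if abs((e[0]+e[2])/2-u)+abs((e[1]+e[3])/2-v)<12 and c not in B: B[c]=d["pixels"];print(c,e,d["conf"])
for cs in [list(B)]+[[c] for c in B]:
    print(cs,max((sum((g&B[c]).sum()/(g|B[c]).sum() for c in cs for g in [sil(c,x,y)]),round(x,4),round(y,4)) for x in np.arange(.545,.59,.0025) for y in np.arange(-.14,-.095,.0025)))
E
```

```text
0.8 [ 0.1382 -0.5581  0.2313] [-3.1415 -0.      0.2428] [-1.462   0.1505  1.4374  0.      1.5538 -0.134 ]
scene [204.9, 201.4, 219.0, 227.4] 0.92
['scene'] (np.float64(0.8519924098671727), np.float64(0.57), np.float64(-0.1225))
['scene'] (np.float64(0.8519924098671727), np.float64(0.57), np.float64(-0.1225))
```

Request:
servo_tool(deltas=[{"dx": 0.655,"dy": -0.403,"dz": 0,"yaw": -0.845,"jaw": 1},{"dx": 0.655,"dy": -0.403,"dz": 0,"yaw": -0.845,"jaw": 1},{"dx": 0.655,"dy": -0.403,"dz": 0,"yaw": -0.845,"jaw": 1},{"dx": 0.655,"dy": -0.403,"dz": 0,"yaw": -0.845,"jaw": 1},{"dx": 0.655,"dy": -0.403,"dz": 0,"yaw": -0.845,"jaw": 1},{"dx": 0.655,"dy": -0.403,"dz": 0,"yaw": -0.845,"jaw": 1},{"dx": 0.655,"dy": -0.403,"dz": 0,"yaw": -0.845,"jaw": 1},{"dx": 0.655,"dy": -0.403,"dz": 0,"yaw": -0.845,"jaw": 1}], newtons=40)

```text
time_s: 1.8
eef_pos: [0.4196, -0.271, 0.2316]
eef_rot: [3.141, 0.0, 1.449]
contact_force: [1.0, -1.8, -0.3]
grip_width: 0.0853
finger_force: 0.0
```

Request:
servo_tool(deltas=[{"dx": 0.21,"dy": 0.1625,"dz": 0,"yaw": -0.078,"jaw": 1},{"dx": 0.21,"dy": 0.1625,"dz": 0,"yaw": -0.078,"jaw": 1},{"dx": 0.21,"dy": 0.1625,"dz": 0,"yaw": -0.078,"jaw": 1},{"dx": 0.21,"dy": 0.1625,"dz": 0,"yaw": -0.078,"jaw": 1},{"dx": 0.21,"dy": 0.1625,"dz": 0,"yaw": -0.078,"jaw": 1},{"dx": 0.21,"dy": 0.1625,"dz": 0,"yaw": -0.078,"jaw": 1},{"dx": 0.21,"dy": 0.1625,"dz": 0,"yaw": -0.078,"jaw": 1},{"dx": 0.21,"dy": 0.1625,"dz": 0,"yaw": -0.078,"jaw": 1}])

```text
time_s: 2.6
eef_pos: [0.5682, -0.1237, 0.2314]
eef_rot: [-3.142, 0.0, 1.564]
contact_force: [-0.7, -0.0, 0.6]
grip_width: 0.0856
finger_force: 0.0
```

Run:
```python
from h import *
s=arm.observe();print(s["time_s"],s["eef_pos"],s["eef_rot"],s["joint_positions"])
w=eyes.capture("wrist");cv2.imwrite("pics/w1.png",cv2.cvtColor(w,4))
p=eyes.camera_params("wrist");print(p)
for d in eyes.trace("wrist","oil_bottle"):print(d["extent"],d["conf"])
```

```text
2.6 [ 0.5682 -0.1237  0.2314] [-3.1416  0.0002  1.5641] [-0.3468  0.1641  1.4215 -0.0001  1.556  -0.3401]
{'mtx': array([[297.3186,   0.    , 254.6304],
       [  0.    , 297.3186, 189.7285],
       [  0.    ,   0.    ,   1.    ]]), 'hand_eye': array([[ 0.0009, -0.9637, -0.2671,  0.067 ],
       [ 1.    ,  0.0011, -0.0006, -0.001 ],
       [ 0.0008, -0.2671,  0.9637, -0.1441],
       [ 0.    ,  0.    ,  0.    ,  1.    ]])}
[231.3, 138.2, 291.8, 203.6] 0.83
[157.2, 209.5, 202.6, 288.7] 0.71
[224.7, 216.9, 277.4, 291.6] 0.7
[348.5, 169.3, 416.0, 237.5] 0.63
```

View pics/w1.png

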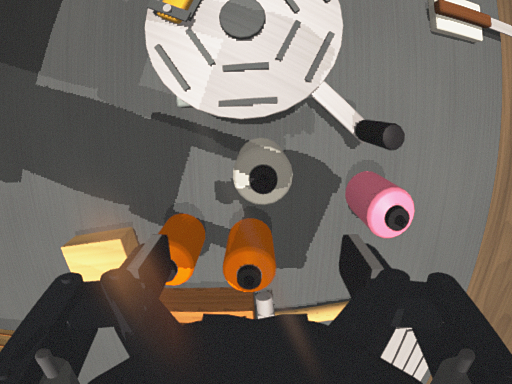

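```bash
cat >> h.py <<'E'
from scipy.spatial.transform import Rotation as Ro
def wbp(uv,z,s=None,p=None):
    s=s or arm.observe();p=p or eyes.camera_params("wrist");K=p["mtx"];H=p["hand_eye"]
    q=np.array([uv[0]-K[0,2],uv[1]-K[1,2]])/K[0,0];th=np.linalg.norm(q)
    d=np.r_[q/th*np.sin(th),np.cos(th)]
    R=Ro.from_euler("xyz",s["eef_rot"]).as_matrix()
    o=R@H[:3,3]+s["eef_pos"];d=R@H[:3,:3]@d
    return o+d*(z-o[2])/d[2]
E
python3 - <<'E'
from h import *
for n,u,v,z in[("spout",263,179,.124),("bodyL",233.5,172,.088),("bodyR",291,172,.088),("near",262,203,.088),("dial",242,18,.084),("grip",393,136,.14),("pink",398,217,.124),("or1",249,277,.124)]: print(n,wbp((u,v),z))
E
```

```text
spout [ 0.5745 -0.1168  0.124 ]
bodyL [ 0.5462 -0.1181  0.088 ]
bodyR [ 0.6033 -0.1184  0.088 ]
near [ 0.5745 -0.1505  0.088 ]
dial [0.5558 0.036  0.084 ]
grip [ 0.6853 -0.0753  0.14  ]
pink [ 0.708  -0.1552  0.124 ]
or1 [ 0.561  -0.2159  0.124 ]
```

Request:
servo_tool(deltas=[{"dx": 0.005,"dy": 0.005,"dz": 0.03,"yaw": 0,"jaw": 1},{"dx": 0.005,"dy": 0.005,"dz": 0.06,"yaw": 0,"jaw": 1},{"dx": 0.005,"dy": 0.005,"dz": 0.1,"yaw": 0,"jaw": 1},{"dx": 0.005,"dy": 0.005,"dz": 0.14,"yaw": 0,"jaw": 1},{"dx": 0.005,"dy": 0.005,"dz": 0.18,"yaw": 0,"jaw": 1},{"dx": 0.005,"dy": 0.005,"dz": 0.205,"yaw": 0,"jaw": 1},{"dx": 0.005,"dy": 0.005,"dz": 0.217,"yaw": 0,"jaw": 1},{"dx": 0.005,"dy": 0.005,"dz": 0.219,"yaw": 0,"jaw": 1}])

```text
time_s: 3.5
eef_pos: [0.5724, -0.1191, 0.0556]
eef_rot: [-3.141, -0.0, 1.565]
contact_force: [-0.6, -0.5, -0.1]
grip_width: 0.0853
finger_force: 0.0
```

Request:
servo_tool(deltas=[{"dx": 0,"dy": 0,"dz": 0,"yaw": 0,"jaw": 0.2},{"dx": 0,"dy": 0,"dz": 0,"yaw": 0,"jaw": 0.2},{"dx": 0,"dy": 0,"dz": 0,"yaw": 0,"jaw": 0.2},{"dx": 0,"dy": 0,"dz": 0,"yaw": 0,"jaw": 0.2},{"dx": 0,"dy": 0,"dz": 0,"yaw": 0,"jaw": 0.2},{"dx": 0,"dy": 0,"dz": 0,"yaw": 0,"jaw": 0.2},{"dx": 0,"dy": 0,"dz": 0,"yaw": 0,"jaw": 0.2},{"dx": 0,"dy": 0,"dz": 0,"yaw": 0,"jaw": 0.2}], newtons=40)

```text
time_s: 4.3
eef_pos: [0.5736, -0.119, 0.0578]
eef_rot: [3.139, 0.001, 1.565]
contact_force: [-0.1, -0.4, 6.2]
grip_width: 0.059
finger_force: 41.6
```

Request:
servo_tool(deltas=[{"dx": 0,"dy": 0,"dz": -0.02,"yaw": 0,"jaw": 0.2},{"dx": 0,"dy": 0,"dz": -0.04,"yaw": 0,"jaw": 0.2},{"dx": 0,"dy": 0,"dz": -0.06,"yaw": 0,"jaw": 0.2},{"dx": 0,"dy": 0,"dz": -0.08,"yaw": 0,"jaw": 0.2},{"dx": 0,"dy": 0,"dz": -0.08,"yaw": 0,"jaw": 0.2},{"dx": 0,"dy": -0.04,"dz": -0.08,"yaw": 0,"jaw": 0.2},{"dx": 0,"dy": -0.08,"dz": -0.08,"yaw": 0,"jaw": 0.2},{"dx": 0,"dy": -0.12,"dz": -0.08,"yaw": 0,"jaw": 0.2}])

```text
time_s: 5.1
eef_pos: [0.4756, -0.118, 0.1194]
eef_rot: [-3.141, -0.0, 1.566]
contact_force: [-0.2, -0.6, -1.0]
grip_width: 0.0587
finger_force: 44.2
```

Request:
servo_tool(deltas=[{"dx": 0,"dy": -0.04,"dz": 0,"yaw": 0,"jaw": 0.2},{"dx": 0,"dy": -0.08,"dz": 0,"yaw": 0,"jaw": 0.2},{"dx": 0.01,"dy": -0.12,"dz": 0,"yaw": 0,"jaw": 0.2},{"dx": 0.03,"dy": -0.15,"dz": 0,"yaw": 0,"jaw": 0.2},{"dx": 0.07,"dy": -0.16,"dz": 0,"yaw": 0,"jaw": 0.2},{"dx": 0.11,"dy": -0.16,"dz": 0,"yaw": 0,"jaw": 0.2},{"dx": 0.15,"dy": -0.16,"dz": 0,"yaw": 0,"jaw": 0.2},{"dx": 0.19,"dy": -0.16,"dz": 0,"yaw": 0,"jaw": 0.2}])

```text
time_s: 5.9
eef_pos: [0.3494, 0.0357, 0.12]
eef_rot: [3.141, -0.0, 1.565]
contact_force: [1.2, -0.8, -2.2]
grip_width: 0.0585
finger_force: 44.2
```

Run:
```python
from h import *
s=arm.observe();print(s["time_s"],s["eef_pos"],s["eef_rot"],s["contact_force"])
w=eyes.capture("wrist");a=eyes.capture("scene")
cv2.imwrite("pics/w2.png",cv2.cvtColor(np.hstack([cv2.resize(w,(400,300)),cv2.resize(a,(400,300))]),4))
```

```text
5.9 [0.3494 0.0357 0.12  ] [ 3.1408 -0.      1.5648] [ 1.1573 -0.7987 -2.1887]
```

View pics/w2.png

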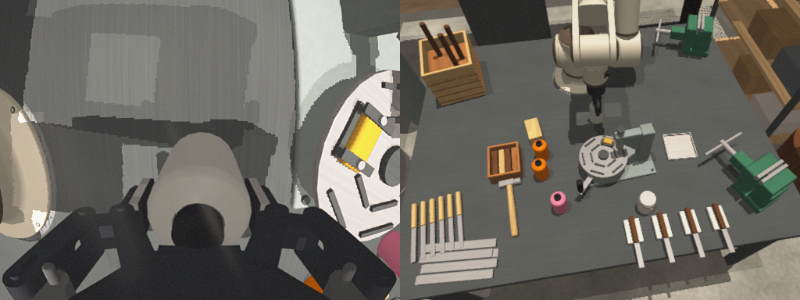

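Request:
servo_tool(deltas=[{"dx": 0.04,"dy": 0,"dz": 0,"yaw": 0,"jaw": 0.2},{"dx": 0.09,"dy": 0,"dz": 0,"yaw": 0,"jaw": 0.2},{"dx": 0.14,"dy": 0,"dz": 0,"yaw": 0,"jaw": 0.2},{"dx": 0.19,"dy": 0,"dz": 0,"yaw": 0,"jaw": 0.2},{"dx": 0.24,"dy": 0.02,"dz": 0,"yaw": 0,"jaw": 0.2},{"dx": 0.28,"dy": 0.05,"dz": 0,"yaw": 0,"jaw": 0.2},{"dx": 0.32,"dy": 0.08,"dz": 0,"yaw": 0,"jaw": 0.2},{"dx": 0.36,"dy": 0.11,"dz": 0,"yaw": 0,"jaw": 0.2}])

```text
time_s: 6.8
eef_pos: [0.4402, 0.3232, 0.1195]
eef_rot: [-3.141, 0.0, 1.566]
contact_force: [0.1, -0.5, -0.7]
grip_width: 0.0588
finger_force: 44.1
```

Request:
servo_tool(deltas=[{"dx": 0.03,"dy": 0.04,"dz": 0,"yaw": 0,"jaw": 0.2},{"dx": 0.055,"dy": 0.075,"dz": 0,"yaw": 0,"jaw": 0.2},{"dx": 0.072,"dy": 0.095,"dz": 0,"yaw": 0,"jaw": 0.2},{"dx": 0.072,"dy": 0.095,"dz": 0,"yaw": 0,"jaw": 0.2},{"dx": 0.072,"dy": 0.095,"dz": 0.01,"yaw": 0,"jaw": 0.2},{"dx": 0.072,"dy": 0.095,"dz": 0.025,"yaw": 0,"jaw": 0.2},{"dx": 0.072,"dy": 0.095,"dz": 0.04,"yaw": 0,"jaw": 0.2},{"dx": 0.072,"dy": 0.095,"dz": 0.05,"yaw": 0,"jaw": 0.2}])

```text
time_s: 7.6
eef_pos: [0.5149, 0.3786, 0.0785]
eef_rot: [-3.14, 0.001, 1.565]
contact_force: [-0.3, 0.1, -3.1]
grip_width: 0.0588
finger_force: 44.2
```

Run:
```python
from h import *
s=arm.observe();print(s["time_s"],s["eef_pos"],s["eef_rot"],s["contact_force"])
w=eyes.capture("wrist");a=eyes.capture("top")
cv2.imwrite("pics/w3.png",cv2.cvtColor(np.hstack([cv2.resize(w,(400,300)),cv2.resize(a[100:280,80:320],(400,300))]),4))
```

```text
7.6 [0.5149 0.3786 0.0785] [-3.1404  0.0006  1.5651] [-0.3419  0.1282 -3.1209]
```

View pics/w3.png

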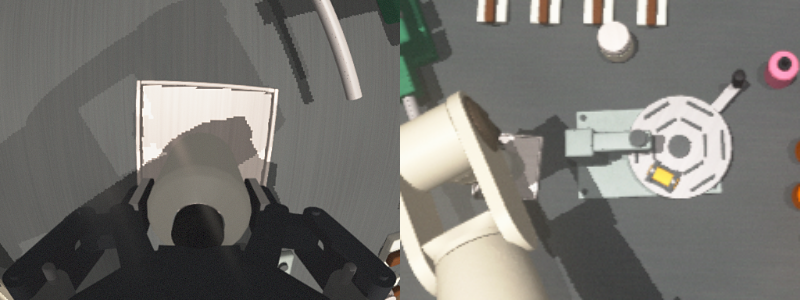

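Request:
servo_tool(deltas=[{"dx": 0,"dy": 0,"dz": 0.005,"yaw": 0,"jaw": 0.2},{"dx": 0,"dy": 0,"dz": 0.01,"yaw": 0,"jaw": 0.2},{"dx": 0,"dy": 0,"dz": 0.013,"yaw": 0,"jaw": 0.2},{"dx": 0,"dy": 0,"dz": 0.016,"yaw": 0,"jaw": 0.2},{"dx": 0,"dy": 0,"dz": 0.018,"yaw": 0,"jaw": 0.2},{"dx": 0,"dy": 0,"dz": 0.02,"yaw": 0,"jaw": 0.2},{"dx": 0,"dy": 0,"dz": 0.02,"yaw": 0,"jaw": 0.2},{"dx": 0,"dy": 0,"dz": 0.02,"yaw": 0,"jaw": 0.2}])

```text
time_s: 8.5
eef_pos: [0.5157, 0.3792, 0.0642]
eef_rot: [3.142, -0.0, 1.565]
contact_force: [-0.1, 0.5, -2.5]
grip_width: 0.059
finger_force: 44.2
```

Not yet in contact; lower by 1.5 mm steps.

Request:
servo_tool(deltas=[{"dx": 0,"dy": 0,"dz": 0.001,"yaw": 0,"jaw": 0.2},{"dx": 0,"dy": 0,"dz": 0.002,"yaw": 0,"jaw": 0.2},{"dx": 0,"dy": 0,"dz": 0.003,"yaw": 0,"jaw": 0.2},{"dx": 0,"dy": 0,"dz": 0.004,"yaw": 0,"jaw": 0.2},{"dx": 0,"dy": 0,"dz": 0.004,"yaw": 0,"jaw": 0.2},{"dx": 0,"dy": 0,"dz": 0.004,"yaw": 0,"jaw": 0.2},{"dx": 0,"dy": 0,"dz": 0.004,"yaw": 0,"jaw": 0.2},{"dx": 0,"dy": 0,"dz": 0.004,"yaw": 0,"jaw": 0.2}])

```text
time_s: 9.3
eef_pos: [0.5158, 0.3794, 0.0618]
eef_rot: [3.141, -0.001, 1.565]
contact_force: [-1.5, -0.5, 7.8]
grip_width: 0.059
finger_force: 44.7
```

Request:
servo_tool(deltas=[{"dx": 0,"dy": 0,"dz": 0,"yaw": 0,"jaw": 0.7},{"dx": 0,"dy": 0,"dz": 0,"yaw": 0,"jaw": 1},{"dx": 0,"dy": 0,"dz": 0,"yaw": 0,"jaw": 1},{"dx": 0,"dy": 0,"dz": 0,"yaw": 0,"jaw": 1},{"dx": 0,"dy": 0,"dz": 0,"yaw": 0,"jaw": 1},{"dx": 0,"dy": 0,"dz": -0.03,"yaw": 0,"jaw": 1},{"dx": 0,"dy": 0,"dz": -0.08,"yaw": 0,"jaw": 1},{"dx": 0,"dy": 0,"dz": -0.14,"yaw": 0,"jaw": 1}])

```text
time_s: 10.1
eef_pos: [0.515, 0.3788, 0.1729]
eef_rot: [-3.139, 0.001, 1.565]
contact_force: [0.9, 0.9, 0.3]
grip_width: 0.0855
finger_force: 0.0
```

Request:
servo_tool(deltas=[{"dx": 0,"dy": 0,"dz": -0.04,"yaw": 0,"jaw": 1},{"dx": -0.05,"dy": -0.05,"dz": -0.04,"yaw": 0.06,"jaw": 1},{"dx": -0.1,"dy": -0.1,"dz": -0.04,"yaw": 0.12,"jaw": 0},{"dx": -0.15,"dy": -0.14,"dz": -0.04,"yaw": 0.2,"jaw": 0},{"dx": -0.21,"dy": -0.16,"dz": -0.04,"yaw": 0.28,"jaw": 0},{"dx": -0.27,"dy": -0.16,"dz": -0.04,"yaw": 0.36,"jaw": 0},{"dx": -0.33,"dy": -0.16,"dz": -0.04,"yaw": 0.42,"jaw": 0},{"dx": -0.39,"dy": -0.16,"dz": -0.04,"yaw": 0.451,"jaw": 0}])

```text
time_s: 10.9
eef_pos: [0.3852, 0.0736, 0.2053]
eef_rot: [3.141, -0.001, 0.854]
contact_force: [2.7, -0.1, 0.2]
grip_width: 0.0429
finger_force: 0.0
```

Run:
```python
from h import *
a=eyes.capture("top");cv2.imwrite("pics/t4.png",cv2.cvtColor(cv2.resize(a[130:250,110:310],(800,480)),4))
```

```text
(no output)
```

View pics/t4.png

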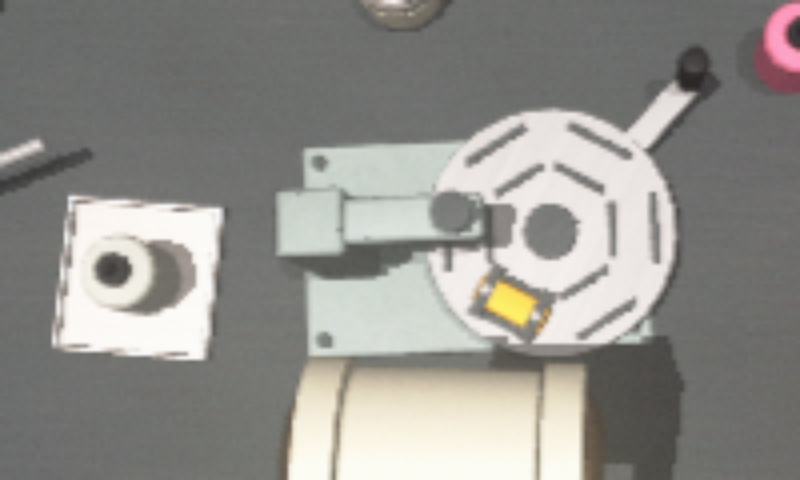

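Request:
servo_tool(deltas=[{"dx": -0.013,"dy": 0.059,"dz": 0,"yaw": 0,"jaw": 0},{"dx": -0.026,"dy": 0.118,"dz": 0,"yaw": 0,"jaw": 0},{"dx": -0.039,"dy": 0.177,"dz": 0,"yaw": 0,"jaw": 0},{"dx": -0.05,"dy": 0.235,"dz": 0,"yaw": 0,"jaw": 0},{"dx": -0.01,"dy": 0.28,"dz": 0,"yaw": 0,"jaw": 0},{"dx": 0.03,"dy": 0.325,"dz": 0,"yaw": 0,"jaw": 0},{"dx": 0.07,"dy": 0.37,"dz": 0,"yaw": 0,"jaw": 0},{"dx": 0.103,"dy": 0.405,"dz": 0,"yaw": 0,"jaw": 0}])

```text
time_s: 11.75
eef_pos: [0.687, -0.0748, 0.2041]
eef_rot: [-3.141, 0.0, 0.857]
contact_force: [-0.2, -0.8, 0.3]
grip_width: 0.0424
finger_force: 0.0
```

Run:
```python
from h import *
s=arm.observe();print(s["time_s"],s["eef_pos"],s["eef_rot"],s["joint_positions"])
w=eyes.capture("wrist");cv2.imwrite("pics/w5.png",cv2.cvtColor(w,4))
for d in eyes.recognise("wrist","lever_grip"):print(d)
print(bp("top",(283.25,146.5),.14))
```

```text
11.75 [ 0.687  -0.0748  0.2041] [-3.1412  0.0001  0.8567] [-0.2199  0.4039  1.1722  0.0001  1.5659  0.4942]
{'extent': [180.9, 163.3, 271.7, 216.0], 'conf': 0.98}
[ 0.6785 -0.0748  0.14  ]
```

View pics/w5.png

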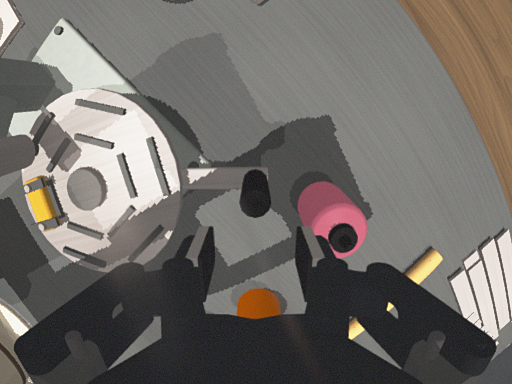

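Run:
```python
from h import *
for n,u,v,z in[("griptop",256,202,.14),("dial",86,188,.084),("pink",343,238,.124),("arm end",262,170,.058)]: print(n,wbp((u,v),z))
```

```text
griptop [ 0.688  -0.0748  0.14  ]
dial [0.5529 0.0358 0.084 ]
pink [ 0.7193 -0.1514  0.124 ]
arm end [ 0.697  -0.0737  0.058 ]
```

Request:
servo_tool(deltas=[{"dx": -0.003,"dy": 0,"dz": 0.02,"yaw": 0,"jaw": 0},{"dx": -0.003,"dy": 0,"dz": 0.045,"yaw": 0,"jaw": 0},{"dx": -0.003,"dy": 0,"dz": 0.065,"yaw": 0,"jaw": 0},{"dx": -0.003,"dy": 0,"dz": 0.085,"yaw": 0,"jaw": 0},{"dx": -0.003,"dy": 0,"dz": 0.1,"yaw": 0,"jaw": 0},{"dx": -0.003,"dy": 0,"dz": 0.115,"yaw": 0,"jaw": 0},{"dx": -0.003,"dy": 0,"dz": 0.126,"yaw": 0,"jaw": 0},{"dx": -0.003,"dy": 0,"dz": 0.132,"yaw": 0,"jaw": 0}])

```text
time_s: 12.65
eef_pos: [0.6831, -0.0765, 0.0985]
eef_rot: [-3.141, 0.0, 0.857]
contact_force: [-0.3, 1.4, 0.7]
grip_width: 0.0428
finger_force: 0.0
```

Request:
servo_tool(deltas=[{"dx": 0,"dy": 0,"dz": 0,"yaw": 0,"jaw": -0.7},{"dx": 0,"dy": 0,"dz": 0,"yaw": 0,"jaw": -0.7},{"dx": 0,"dy": 0,"dz": 0,"yaw": 0,"jaw": -0.7},{"dx": 0,"dy": 0,"dz": 0,"yaw": 0,"jaw": -0.7},{"dx": 0,"dy": 0,"dz": 0,"yaw": 0,"jaw": -0.7},{"dx": 0,"dy": 0,"dz": 0,"yaw": 0,"jaw": -0.7},{"dx": 0,"dy": 0,"dz": 0,"yaw": 0,"jaw": -0.7},{"dx": 0,"dy": 0,"dz": 0,"yaw": 0,"jaw": -0.7}], newtons=60)

```text
time_s: 13.45
eef_pos: [0.6844, -0.0778, 0.0996]
eef_rot: [3.138, -0.001, 0.856]
contact_force: [13.5, -9.7, -10.5]
grip_width: 0.0229
finger_force: 62.2
```

Request:
servo_tool(deltas=[{"dx": -0.017,"dy": 0.0015,"dz": 0,"yaw": 0.051,"jaw": -0.7},{"dx": -0.034,"dy": 0,"dz": 0,"yaw": 0.102,"jaw": -0.7},{"dx": -0.0505,"dy": -0.0035,"dz": 0,"yaw": 0.153,"jaw": -0.7},{"dx": -0.067,"dy": -0.008,"dz": 0,"yaw": 0.204,"jaw": -0.7},{"dx": -0.083,"dy": -0.014,"dz": 0,"yaw": 0.255,"jaw": -0.7},{"dx": -0.0983,"dy": -0.021,"dz": 0,"yaw": 0.306,"jaw": -0.7},{"dx": -0.113,"dy": -0.0295,"dz": 0,"yaw": 0.357,"jaw": -0.7},{"dx": -0.1273,"dy": -0.039,"dz": 0,"yaw": 0.407,"jaw": -0.7}])

```text
time_s: 14.25
eef_pos: [0.5928, -0.1315, 0.0995]
eef_rot: [-3.139, -0.001, 0.215]
contact_force: [3.6, 19.0, -2.3]
grip_width: 0.023
finger_force: 62.8
```

```bash
cat > arc.py <<'E'
import numpy as np,sys
# args: ax ay r a0 | cx cy psi(command) | s list
def arc(ax,ay,a0,cx,cy,psi,ss,r=.17):
    for s in ss:
        a=a0-s;w=np.array([ax+r*np.cos(a)-cx,ay+r*np.sin(a)-cy])
        X=np.array([np.cos(psi),np.sin(psi)]);Y=np.array([np.sin(psi),-np.cos(psi)])
        dpsi=(a+np.pi/2)-psi
        print(round(s,3),"dx %.4f dy %.4f yaw %.3f"%(w@X/.8,w@Y/.8,-dpsi/(np.pi/2)))
E
python3 -c "
from arc import *
arc(.5569,.0347,-.723,.5928,-.133,.217,np.arange(.715,1.28,.08))"
```

```text
0.715 dx -0.0166 dy -0.0026 yaw 0.054
0.795 dx -0.0334 dy -0.0047 yaw 0.105
0.875 dx -0.0501 dy -0.0082 yaw 0.155
0.955 dx -0.0664 dy -0.0129 yaw 0.206
1.035 dx -0.0823 dy -0.0190 yaw 0.257
1.115 dx -0.0976 dy -0.0263 yaw 0.308
1.195 dx -0.1123 dy -0.0348 yaw 0.359
1.275 dx -0.1263 dy -0.0445 yaw 0.410
```

Request:
servo_tool(deltas=[{"dx": -0.0165,"dy": -0.0025,"dz": 0,"yaw": 0.054,"jaw": -0.7},{"dx": -0.0335,"dy": -0.0045,"dz": 0,"yaw": 0.105,"jaw": -0.7},{"dx": -0.05,"dy": -0.008,"dz": 0,"yaw": 0.155,"jaw": -0.7},{"dx": -0.0665,"dy": -0.013,"dz": 0,"yaw": 0.206,"jaw": -0.7},{"dx": -0.0825,"dy": -0.019,"dz": 0,"yaw": 0.257,"jaw": -0.7},{"dx": -0.0975,"dy": -0.0265,"dz": 0,"yaw": 0.308,"jaw": -0.7},{"dx": -0.1125,"dy": -0.035,"dz": 0,"yaw": 0.359,"jaw": -0.7},{"dx": -0.1265,"dy": -0.0445,"dz": 0,"yaw": 0.41,"jaw": -0.7}])

```text
time_s: 15.05
eef_pos: [0.4867, -0.1199, 0.0995]
eef_rot: [-3.141, -0.002, -0.43]
contact_force: [12.1, 4.4, -10.1]
grip_width: 0.0228
finger_force: 61.9
```

Request:
servo_tool(deltas=[{"dx": -0.001,"dy": 0,"dz": 0,"yaw": 0.003,"jaw": -0.7},{"dx": -0.002,"dy": 0,"dz": 0,"yaw": 0.006,"jaw": -0.7},{"dx": -0.003,"dy": 0,"dz": 0,"yaw": 0.009,"jaw": -0.7},{"dx": -0.004,"dy": 0,"dz": 0,"yaw": 0.012,"jaw": -0.7},{"dx": -0.005,"dy": -0.0003,"dz": 0,"yaw": 0.015,"jaw": -0.7},{"dx": -0.006,"dy": -0.0003,"dz": 0,"yaw": 0.018,"jaw": -0.7},{"dx": -0.0065,"dy": -0.0003,"dz": 0,"yaw": 0.02,"jaw": -0.7},{"dx": -0.0065,"dy": -0.0003,"dz": 0,"yaw": 0.02,"jaw": -0.7}])

```text
time_s: 15.85
eef_pos: [0.4826, -0.118, 0.0996]
eef_rot: [-3.141, -0.002, -0.457]
contact_force: [7.2, -1.2, -11.6]
grip_width: 0.0226
finger_force: 61.7
```

```bash
cat >> h.py <<'E'
def lev():
    s=arm.observe();d=s["eef_pos"][:2]-np.array([.5569,.0347]);a=np.arctan2(d[1],d[0]);f=s["contact_force"][:2]
    print(round(s["time_s"],2),"s",-.723-a,"r",np.hypot(*d),"ft",f@[-np.sin(a),np.cos(a)],"fr",f@[np.cos(a),np.sin(a)])
E
python3 -c "
from h import *
lev();print(arm.observe()['eef_pos'],arm.observe()['eef_rot'])"
```

```text
15.85 s 1.3007114049299289 r 0.16977714703942617 ft 6.976971806156323 fr -2.0919870288845335
[ 0.4826 -0.118   0.0996] [-3.141  -0.0015 -0.4567]
```

Request:
servo_tool(deltas=[{"dx": -0.001,"dy": 0,"dz": 0,"yaw": 0.003,"jaw": -0.7},{"dx": -0.002,"dy": 0,"dz": 0,"yaw": 0.005,"jaw": -0.7},{"dx": -0.003,"dy": 0,"dz": 0,"yaw": 0.008,"jaw": -0.7},{"dx": -0.004,"dy": 0,"dz": 0,"yaw": 0.01,"jaw": -0.7},{"dx": -0.0045,"dy": 0,"dz": 0,"yaw": 0.012,"jaw": -0.7},{"dx": -0.005,"dy": 0,"dz": 0,"yaw": 0.013,"jaw": -0.7},{"dx": -0.005,"dy": 0,"dz": 0,"yaw": 0.013,"jaw": -0.7},{"dx": -0.005,"dy": 0,"dz": 0,"yaw": 0.013,"jaw": -0.7}])

```text
time_s: 16.65
eef_pos: [0.4808, -0.117, 0.0997]
eef_rot: [-3.141, -0.006, -0.478]
contact_force: [26.3, -7.5, -22.2]
grip_width: 0.0226
finger_force: 60.6
```

```bash
python3 -c "
from h import *
lev()"
```

```text
16.65 s 1.3129197572740536 r 0.169760383781986 ft 26.853050644796944 fr -5.128601417735059
```

Request:
servo_tool(deltas=[{"dx": 0,"dy": 0,"dz": 0,"yaw": 0,"jaw": 0.2},{"dx": 0,"dy": 0,"dz": 0,"yaw": 0,"jaw": 0.2},{"dx": 0,"dy": 0,"dz": 0,"yaw": 0,"jaw": 0.2},{"dx": 0,"dy": 0,"dz": 0,"yaw": 0,"jaw": 0.2},{"dx": 0,"dy": 0,"dz": 0,"yaw": 0,"jaw": 0.2},{"dx": 0,"dy": 0,"dz": 0,"yaw": 0,"jaw": 0.2},{"dx": 0,"dy": 0,"dz": 0,"yaw": 0,"jaw": 0.2},{"dx": 0,"dy": 0,"dz": 0,"yaw": 0,"jaw": 0.2}])

```text
time_s: 17.45
eef_pos: [0.4783, -0.1161, 0.0993]
eef_rot: [-3.142, 0.0, -0.478]
contact_force: [0.7, -0.2, 0.5]
grip_width: 0.0513
finger_force: 0.0
```

Request:
servo_tool(deltas=[{"dx": 0,"dy": 0,"dz": 0,"yaw": 0,"jaw": 0.2},{"dx": 0,"dy": 0,"dz": -0.02,"yaw": 0,"jaw": 0.2},{"dx": 0,"dy": 0,"dz": -0.05,"yaw": 0,"jaw": 0.2},{"dx": 0,"dy": 0,"dz": -0.09,"yaw": 0,"jaw": 0.2},{"dx": 0,"dy": 0,"dz": -0.13,"yaw": 0,"jaw": 0.2},{"dx": -0.04,"dy": 0,"dz": -0.13,"yaw": 0,"jaw": 0.2},{"dx": -0.08,"dy": 0,"dz": -0.13,"yaw": 0,"jaw": 0.2},{"dx": -0.12,"dy": 0,"dz": -0.13,"yaw": 0,"jaw": 0.2}])

```text
time_s: 18.25
eef_pos: [0.392, -0.0714, 0.2032]
eef_rot: [-3.142, 0.0, -0.478]
contact_force: [-0.4, 0.0, -0.1]
grip_width: 0.0513
finger_force: 0.0
```

Run:
```python
from h import *
a=eyes.capture("top");w=eyes.capture("wrist")
cv2.imwrite("pics/t6.png",cv2.cvtColor(np.vstack([cv2.resize(a[135:225,120:320],(640,288),interpolation=2),cv2.resize(w[:250],(640,312))]),4))
```

```text
(no output)
```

View pics/t6.png

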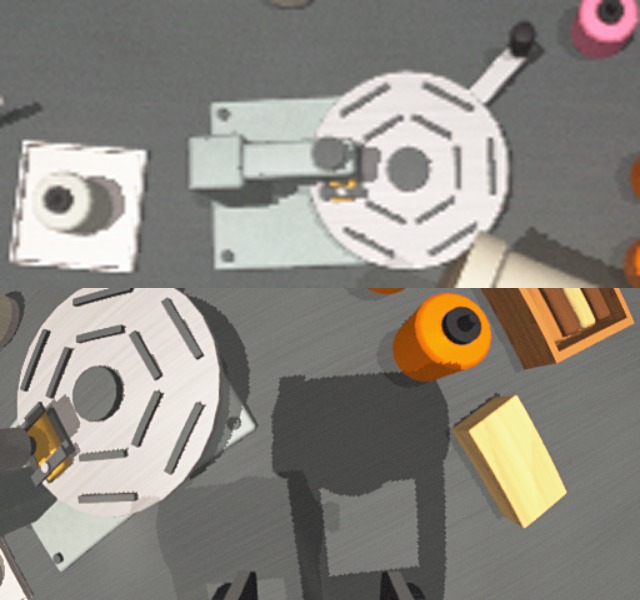

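Run:
```python
from h import *
a=cv2.imread("pics/t6.png")
th=.05
for dial in(0,-.25,.25):
    l=np.array([[x,y,.1] for x,y in((-.03,.053),(-.03,.079),(0,.066),(.03,.053),(.03,.079))])
    ang=th-dial
    R=np.array([[np.cos(ang),-np.sin(ang)],[np.sin(ang),np.cos(ang)]])
    X=np.c_[l[:,:2]@R.T+[.556,.0345],l[:,2]]
    print(dial,((pj("top",X)-[120,135])*3.2).round(0).tolist())
hsv=cv2.cvtColor(a[:288],cv2.COLOR_BGR2HSV)
m=((hsv[...,0]>12)&(hsv[...,0]<32)&(hsv[...,1]>110));m[:,:300]=0;m[:,380:]=0
ys,xs=np.nonzero(m);print(xs.min(),xs.max(),ys.min(),ys.max())
# dark slot right: nest orientation
g=cv2.cvtColor(eyes.capture("top"),cv2.COLOR_RGB2GRAY)
big=cv2.resize(g[135:225,120:320],(1600,720),interpolation=2)
sub=(big<130).astype(np.uint8)
n,lab,st,ce=cv2.connectedComponentsWithStats(sub)
for i in range(1,n):
    if 250<st[i,4]<2500:
        w=bp("top",(ce[i][0]/8+120-.44,ce[i][1]/8+135-.44),.084)[:2]-[.5555,.0345];r=np.hypot(*w)
        if r<.1:
            print("slot",ce[i].round(),r.round(4),"angle mod60 rel +y deg",((np.degrees(np.arctan2(w[1],w[0]))-90+30)%60-30).round(2))
```

```text
0 [[354.0, 197.0], [328.0, 198.0], [341.0, 167.0], [353.0, 137.0], [327.0, 137.0]]
-0.25 [[364.0, 209.0], [338.0, 216.0], [343.0, 184.0], [348.0, 151.0], [322.0, 158.0]]
0.25 [[348.0, 183.0], [323.0, 177.0], [342.0, 151.0], [362.0, 124.0], [336.0, 119.0]]
329 355 179 200
slot [1121.  242.] 0.0826 angle mod60 rel +y deg 2.8
slot [914. 249.] 0.0827 angle mod60 rel +y deg 3.38
slot [960. 319.] 0.0487 angle mod60 rel +y deg 2.7
slot [1081.  316.] 0.0484 angle mod60 rel +y deg 2.82
slot [1230.  415.] 0.0827 angle mod60 rel +y deg 3.08
slot [1146.  412.] 0.049 angle mod60 rel +y deg 5.97
slot [1090.  526.] 0.0493 angle mod60 rel +y deg 3.74
slot [954. 525.] 0.0495 angle mod60 rel +y deg -2.54
slot [995. 546.] 0.0509 angle mod60 rel +y deg 18.36
slot [1153.  586.] 0.0836 angle mod60 rel +y deg 9.52
slot [888. 586.] 0.0847 angle mod60 rel +y deg -8.03
slot [1094.  624.] 0.0852 angle mod60 rel +y deg -9.47
```

```bash
python3 -c "
from station import ticket
print(ticket.hand_in())"
```

```text
the job is handed in; nothing more can be done
None
```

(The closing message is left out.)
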